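# Cure the varnished miniature lantern

## Robot

A 6-joint arm with a two-finger parallel gripper is mounted at the origin on the work surface. World frame = base frame: x ahead of the robot, y to its left, z up, the work surface at z = 0. Lengths are in m, angles in degrees, forces in N, time in s.
With the tool pointing down it reaches from about 0.35 to 0.875 m from the base axis. Payload 4.2 kg.
Tool frame: the origin (TCP) lies midway between the tips of the shut fingers; the grasp point (between the pads) lies 19 mm behind it; y points along the fingers, x is the direction in which the jaws open and shut, and the axes are right-handed (so a half turn about y gives the same grasp; the last joint's range is limited). The gripper opens to 87 mm and grips with 3 to 60 N. Pads are 19 mm wide; open, the fingers measure 117 mm over their backs; the gripper's body (75 mm by 190 mm) begins 51 mm behind the grasp point.
Start: joints at [80.134, 22.042, 0.453, 0, -68.411, -14.817], TCP at [0.261, 0.568, 0.223] pointing down, gripper open.
Joint ranges: [-179.83, 179.83], [-69.29, 118.12], [-61.27, 80.66], [-181.25, 117.63], [-171.15, -9.14], [-177.46, 177.46]. Speed limits (degrees/s): [159.86, 159.86, 180, 180, 180, 180].

## Interface

Orientations are given as a 3x3 rotation matrix whose columns are the frame's x, y, z axes.
In Python, from station import * gives the robot as it stands.
- The arm moves only by the tool jog_arm, never from a script. Its argument "series" is a list of rows, each a list of 3 entries, a list of its own where there are three numbers: the shift along the tool's x, y, z in m, then the turn, a rotation vector about the tool's x, y, z in degrees, then the finger opening in m, from 0 to 0.087. A call has 1 to 10 rows; each row shifts and turns the commanded pose from where the row before left it, along the tool's axes as they then stand; what a row does not reach is not made up. A row lasts 1/8 s, in which the tool goes at most 62.5 mm and 10.7 degrees, less where a joint would pass 70% of its speed; a pose out of reach is approached as far as the arm can. A call is refused whole if a number of a shift passes 0.0625 or a number of a turn 10.7, either way. A call with a gripper value outside its range is refused whole. The fingers move at their own pace and stop on an object; the grip force is fixed at half the most. Time passes only in rows, so rows that do not move let the fingers close. It gives the time, the measured TCP pose, the force and the opening at its end, in the units of the state.
- sense(): the state, without advancing time (a new reading comes with each control period).
- capture(name): name is "side" or "top" or "wrist"; returns the picture (420x560x3 uint8, red, green, blue); there is no depth.
- camera_info(name): a dict with "fx", "fy", "cx", "cy" (pixels), "k1" (the pictures are not rectified: a ray, as slopes to the right and down, at radius r is drawn at 1 + k1 r^2 times it, then the intrinsics apply), "rvec" (rotation vector, rad) and "tvec" (3), from world to camera coordinates, as OpenCV has them. Camera axes: x right, y down, z forward; pixel columns grow to the right and rows downward; lengths in m; the calibration is good to about 2 mm. A picture is of the moment at which its call begins: read the wrist's pose just before it. camera_info takes no time and is no camera call; for the wrist camera it gives the pose at the moment of the call.
- finish_job(): hands the job in, once; it reports no verdict.
The state is a dict: "time_s": time; "joints": joint angles; "joint_velocities": joint speeds; "effort": joint torques, N m; "tcp_pos": TCP position; "ee_rot": TCP orientation; "wrist_force": force on the tool from outside, world axes, zero at the start; "moment": the same for the moment, N m; "gripper_width": opening from 0.0 (shut) to 1.0 (fully open).
Only numpy, scipy, OpenCV 4.12 (cv2) and the standard library are available. Lean on these libraries where they do the work, as an engineer would, in place of code of your own. Each camera call takes 0.05 s, during which the arm holds its last target. There are 200 camera calls.

## Task

Lift the little red and amber lantern up off its drying hook and stand it upright in the middle of the curing lamp's round black plate, lowering it until it stands before you let go. Then turn the lamp's timer knob clockwise until its white pointer lines up with the orange tab. Leave the drying stand, the two other hanging miniatures and the pots, glue and brushes where they are.

Things in the scene. Friction and masses are not known exactly. Their poses are not given: they have to be found in the camera images.
- lantern: Red miniature lantern, amber glass, 106 mm tall, 46 mm square, about 120 g. Origin: centre of underside, z up. Roof top at z = 52. On it a rigid brass frame handle in the y-z plane, 44 wide in y, 10 deep in x: 7 mm side bars, crossbar from z = 100 to 106, opening 30 wide, 48 high. At the start the crossbar rests on one of the stand's hooks, the underside 90 above the table (all mm).
- lantern_handle (a point): Middle of the lantern's handle, 80 mm above its underside: here the two side bars can be gripped from outside (44 mm wide along y) from above, the fingers straddling the hook. Axes as the lantern's.
- stand: Loose drying stand, 1.8 kg. Origin: on the table below its rail (along y, top at z = 190). Steel foot 170 x 340 x 14 mm, posts at y = +-155. Three hooks point to -x at y = -105, 0, 105: arms 8 wide, 5 thick, top at z = 190, reaching x = -87, where a 4 mm tip rises 12 above the arm. Items hang at x = -68; any hook may hold the lantern. To unhook: lift 13 to 40 mm, then draw off along -x.
- plate (a point): Centre of the top face of the curing lamp's round black plate, 100 mm across, 36 mm above the table. Axes as the lamp's.
- lamp: White varnish curing lamp, fixed: base 210 x 330 mm and 30 mm tall. Origin: centre of its underside; its front faces its -x. The plate's centre is at (-20, -75) mm, the timer's axis at (-20, 85) mm. A curved aluminium reflector, up to 100 mm above the table, stands behind the plate (+x side) 105 mm from the plate's centre.
- timer (a joint): Timer knob angle in rad, 0 to 2.4, growing clockwise seen from above; at 0 the pointer points to the lamp's front (-x).
- timer_grip (a point): On the knob's vertical axis at grip height, 61 mm above the table. Black knob: disc 48 mm across with a bar grip 46 mm long, 14 mm thick, top 71 mm above the table; the lamp's deck is 31 mm above the table. x points along the bar the way the white pointer line points; it turns with the knob.
- index: Orange tab, 16 x 7 x 4 mm, flat on the lamp's deck beside the knob. Origin: on the knob's axis, 31 mm above the table; the tab lies 46 mm out along its +x. The pointer is lined up when the knob's x and this x point the same way.
- pail: Miniature metal pail hanging on another hook, 44 mm across, 106 mm tall with handle. Origin: centre of its underside. Its rigid handle is the same as the lantern's.
- crate: Miniature wooden slatted crate hanging on another hook, 46 mm square, 106 mm tall with handle. Origin: centre of its underside. Its rigid handle is the same as the lantern's.
- pot_yellow: Paint pot with a yellow cap, 48 mm across, 50 mm tall, origin at the centre of its underside.
- pot_blue: Paint pot with a blue cap, 48 mm across, 50 mm tall, origin at the centre of its underside.
- glue: White glue bottle with a red cap, 60 mm across, 150 mm tall, origin at the centre of its underside.
- brushes: Green glass jar holding paint brushes, 70 mm across, about 190 mm tall, origin at the centre of its underside.
Mind the look-alikes: they are no part of the job. What is shaped like the lantern but green is not meant.

How it is judged (in metres and radians):
On the way, in this order (a step that is already met when the one before it is completed fails the run):
1. the lantern is off its hook, held clear of the drying stand (distance of lantern from where it was at the start of the episode above 0.06 m and height (world z) of lantern above 0.045 m and contact force between lantern and stand below 0.05 N and contact force between the fingers and lantern above 0.3 N), for 0.1 s.
2. the lantern stands upright and released on the lamp's plate, within 20 mm of its centre (horizontal distance between lantern and plate below 0.02 m and z of lantern in the frame of plate between -0.005 and 0.005 m and angle between lantern's own z axis and vertical below 0.08 rad and contact force between the fingers and lantern below 0.05 N and linear speed of lantern below 0.03 m/s), for 0.3 s.
3. the timer's pointer is lined up with the orange tab, within 0.12 rad (7 degrees) (angle between the x axis of timer_grip and the x axis of index, either way round below 0.12 rad and velocity of joint timer between -0.1 and 0.1 rad/s), for 0.2 s.
At the end, for the whole second after the job is handed in: The lantern stands released, upright (within 0.08 rad) and still on the plate (underside within 5 mm of its face), within 20 mm of the plate's centre, and the knob is at rest with its pointer within 0.12 rad of the orange tab (all of step 2 and all of step 3); the robot touches nothing.
It fails at once if the lantern is dropped or knocked away: it moves faster than 0.45 m/s with no finger on it (a fall of about 10 mm) (linear speed of lantern above 0.45 m/s and contact force between the fingers and lantern below 0.05 N).
It fails at once if the drying stand is shifted more than 40 mm or tipped more than 0.15 rad (distance of stand from where it was at the start of the episode above 0.04 m or angle between stand's own z axis and vertical above 0.15 rad).
It fails at once if the pail or the crate is displaced by more than 50 mm or knocked off its hook (distance of any of pail, crate from where it was at the start of the episode above 0.05 m).
It fails at once if a pot, the glue or the brush jar is displaced by more than 40 mm (distance of any of pot_yellow, pot_blue, glue, brushes from where it was at the start of the episode above 0.04 m).
It also fails if it takes over 59 s, if anything falls off the work surface, if the arm or the gripper's body presses on something with over 40 N, if the wrist force passes 120 N, or if a joint passes its speed limit or range.

## Working session

There is one attempt and no reset: what is moved stays moved. The work goes in short steps, Python scripts to look and compute and a tool call to move; the robot and the scene stay as the last step left them, time stands still between calls to the robot, and variables do not carry over. Pictures are saved under pics/ and viewed, about 8 in all and at most 12, crops included, and the job is handed in when it is done.

Besides the shell and the picture viewer there is one more tool, called after ">>>" as a command line: name --argument value ..., lists and objects as JSON in quotes. jog_arm: Moves the arm, as the interface text tells. Its arguments: {"type":"object","properties":{"series":{"type":"array","items":{"type":"array"}}},"required":["series"]}

```bash
mkdir -p pics; ls; cat > h.py <<'E'
from station import *
import numpy as np, cv2
def ray(info,u,v):
    xd,yd=(u-info["cx"])/info["fx"],(v-info["cy"])/info["fy"]
    rd=np.hypot(xd,yd); r=rd
    for _ in range(20): r=rd/(1+info["k1"]*r*r)
    s=r/rd if rd>0 else 1
    R=cv2.Rodrigues(np.array(info["rvec"],float))[0]; t=np.array(info["tvec"],float).ravel()
    return -R.T@t, R.T@np.array([xd*s,yd*s,1])
def onz(info,u,v,z):
    c,d=ray(info,u,v); return c+d*(z-c[2])/d[2]
def proj(info,p):
    R=cv2.Rodrigues(np.array(info["rvec"],float))[0]; q=R@np.array(p,float)+np.array(info["tvec"],float).ravel()
    x,y=q[0]/q[2],q[1]/q[2]; k=1+info["k1"]*(x*x+y*y)
    return np.array([info["fx"]*x*k+info["cx"],info["fy"]*y*k+info["cy"]])
def snap(n,f):
    i=camera_info(n); a=np.array(capture(n)); cv2.imwrite("pics/"+f,a[:,:,::-1]); return a,i
E
python3 - <<'E'
from h import *
np.set_printoptions(precision=4,suppress=True)
for n in("side","top"):
    a,i=snap(n,n+"1.png"); c,_=ray(i,280,210); print(n,i,c)
s=sense();print(s)
E
```

```text
pics
side {'fx': 436.1925220877588, 'fy': 436.1925220877588, 'cx': 281.22939011656126, 'cy': 215.24894950475607, 'k1': 0.029477580975764132, 'rvec': array([ 2.233 , -0.2251,  0.1177]), 'tvec': array([-0.5781,  0.1838,  1.4936])} [ 0.3453 -1.1494  1.0763]
top {'fx': 416.2320994986463, 'fy': 416.2320994986463, 'cx': 282.7402023477755, 'cy': 209.22383155379427, 'k1': 0.024485261824611866, 'rvec': array([ 2.1471, -2.1849,  0.0612]), 'tvec': array([0.0267, 0.6014, 1.3086])} [ 0.4906 -0.0184  1.3542]
{'time_s': 0.1, 'joints': array([ 80.1345,  22.0853,   0.3869,  -0.0225, -68.4121, -14.8169]), 'joint_velocities': array([ 0.0871, -0.0594,  0.1905,  0.0767, -0.0643,  0.1177]), 'effort': array([ -0.0002, -39.169 ,  18.7934,   4.2319,   0.0134,  -0.0001]), 'tcp_pos': array([0.2608, 0.5674, 0.2216]), 'ee_rot': array([[-0.4177, -0.0007,  0.9086],
       [-0.9086, -0.0018, -0.4177],
       [ 0.002 , -1.    ,  0.0001]]), 'wrist_force': array([ 0.1836, -0.1362,  0.3841]), 'moment': array([-0.0313, -0.0009,  0.011 ]), 'gripper_width': 1.000810127457774}
```

View pics/top1.png

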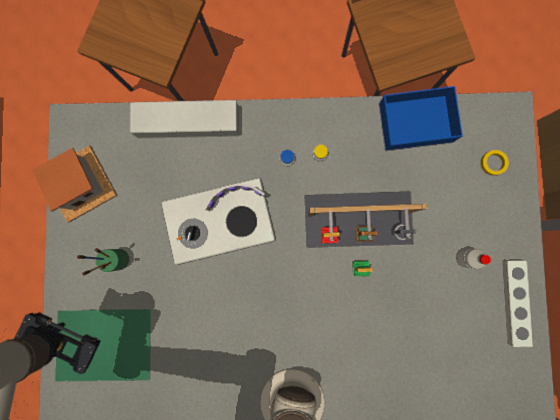

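View pics/side1.png

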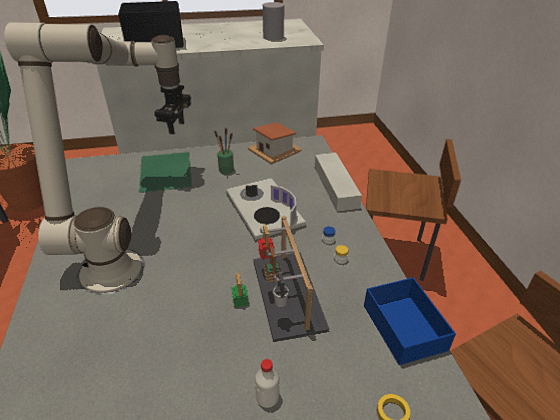

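The top view shows the lantern (red) at about (331,234) on the left hook, and the green look-alike in front at (362,269). The plate is at (241,221), the knob at (193,233) and the orange tab at about (180,238). The side view agrees. Next I'll measure these and view a zoomed crop.

```bash
python3 - <<'E'
from h import *
np.set_printoptions(precision=4,suppress=True)
a=cv2.imread("pics/top1.png"); i=camera_info("top")
hsv=cv2.cvtColor(a,cv2.COLOR_BGR2HSV)
def blobs(m,box,n,z):
    x0,y0,x1,y1=box; k=np.zeros(m.shape,np.uint8); k[y0:y1,x0:x1]=m[y0:y1,x0:x1]
    N,l,st,c=cv2.connectedComponentsWithStats(k)
    for j in range(1,N):
        if st[j,4]>4: print(n,c[j],st[j],onz(i,*c[j],z))
H,S,V=cv2.split(hsv)
blobs(((V<50)*1).astype(np.uint8),(215,195,265,245),"plate",.036)
blobs(((H>5)&(H<20)&(S>150)&(V>120)).astype(np.uint8),(165,215,215,255),"tab",.033)
blobs((((H<8)|(H>172))&(S>150)&(V>80)).astype(np.uint8),(315,215,345,250),"lant",.142)
blobs(((V<110)&(S<200)).astype(np.uint8),(175,212,212,252),"knob",.055)
lamp=((V>150)&(S<60)).astype(np.uint8); k=np.zeros_like(lamp); k[170:275,150:285]=lamp[170:275,150:285]
cs=max(cv2.findContours(k,0,2)[0],key=cv2.contourArea); r=cv2.minAreaRect(cs)
b=cv2.boxPoints(r); print("lamp",b); P=np.array([onz(i,*p,.03) for p in b]); print(P, P.mean(0),[np.linalg.norm(P[j]-P[j-1]) for j in range(4)])
f=((V<85)&(S<60)).astype(np.uint8); k=np.zeros_like(f); k[185:252,298:420]=f[185:252,298:420]
cs=max(cv2.findContours(cv2.morphologyEx(k,3,np.ones((9,9))),0,2)[0],key=cv2.contourArea); b=cv2.boxPoints(cv2.minAreaRect(cs))
P=np.array([onz(i,*p,.014) for p in b]); print("foot",b,P,P.mean(0),[np.linalg.norm(P[j]-P[j-1]) for j in range(4)])
c1=cv2.resize(a[170:280,155:285],None,fx=3,fy=4*.75,interpolation=3); c2=cv2.resize(a[170:280,295:425],None,fx=3,fy=3,interpolation=3)
cv2.imwrite("pics/crop1.png",np.hstack([c1,c2]))
E
```

```text
plate [240.125  217.7917] [227 207  29  29 216] [0.576 0.152 0.036]
plate [240.625 217.5  ] [239 215   4   5   8] [0.5769 0.1504 0.036 ]
plate [245.8571 218.8571] [244 217   4   4   7] [0.5723 0.1338 0.036 ]
plate [250.5    217.6667] [249 217   4   3   6] [0.5758 0.1189 0.036 ]
tab [178.875 237.75 ] [177 237   5   3   8] [0.5161 0.3484 0.033 ]
lant [327.1231 236.0692] [321 227  17  16 130] [ 0.5116 -0.1142  0.142 ]
lant [335.08 228.96] [333 226   5   6  25] [ 0.5318 -0.1377  0.142 ]
knob [192.0622 232.6528] [184 225  17  16 193] [0.5309 0.3008 0.055 ]
lamp [[159.1398 201.2992]
 [259.0583 176.8747]
 [274.4818 239.9711]
 [174.5634 264.3956]]
[[0.6344 0.4135 0.03  ]
 [0.7073 0.0906 0.03  ]
 [0.5039 0.0439 0.03  ]
 [0.432  0.3625 0.03  ]] [0.5694 0.2276 0.03  ] [np.float64(0.2086634846665771), np.float64(0.33099142119603037), np.float64(0.2086435560315277), np.float64(0.3265360178045572)]
foot [[304.8816 194.6828]
 [411.5669 190.8726]
 [413.4268 242.9491]
 [306.7415 246.7592]] [[ 0.6486 -0.0559  0.014 ]
 [ 0.6541 -0.3979  0.014 ]
 [ 0.4876 -0.3968  0.014 ]
 [ 0.4807 -0.0584  0.014 ]] [ 0.5677 -0.2273  0.014 ] [np.float64(0.16792180384044067), np.float64(0.34203981571718073), np.float64(0.16655290297547848), np.float64(0.33844744752445016)]
```

View pics/crop1.png

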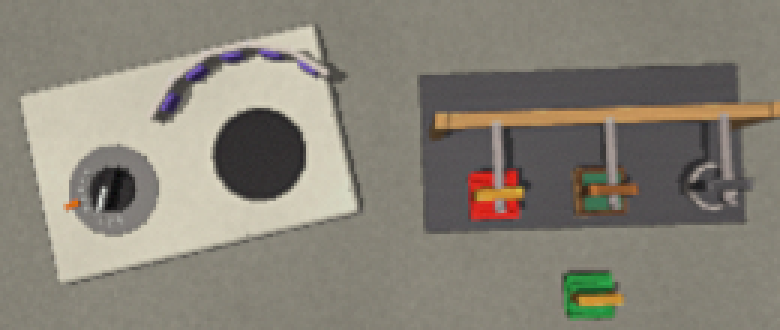

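>>> jog_arm --series '[[[0,-0.025,0],[0,-6.45,0],0.087],[[0,-0.025,0],[0,-6.45,0],0.087],[[0,-0.025,0],[0,-6.45,0],0.087],[[0,-0.025,0],[0,-6.45,0],0.087],[[0.058,0,0.017],[0,0,0],0.087],[[0.058,0,0.017],[0,0,0],0.087],[[0.058,0,0.017],[0,0,0],0.087],[[0.058,0,0.017],[0,0,0],0.087],[[0.058,0,0.017],[0,0,0],0.087],[[0.058,0,0.017],[0,0,0],0.087]]'

```text
time_s: 1.35
tcp_pos: [0.3696, 0.2199, 0.3224]
ee_rot: [[0.02, -0.0, 1.0], [-1.0, -0.0, 0.02], [0.0, -1.0, -0.0]]
wrist_force: [1.1, 1.2, 0.7]
gripper_width: 1.002
```

>>> jog_arm --series '[[[0.058,0,0.017],[0,0,0],0.087],[[0.058,0,0.017],[0,0,0],0.087],[[0.058,0,0.017],[0,0,0],0.087],[[0.058,0,0.017],[0,0,0],0.087],[[0.058,0,0.017],[0,0,0],0.087],[[0.052,0,0.017],[0,0,0],0.087],[[0,0,0],[0,0,0],0.087],[[0,0,0],[0,0,0],0.087],[[0,0,0],[0,0,0],0.087]]'

```text
time_s: 2.48
tcp_pos: [0.4781, -0.117, 0.3227]
ee_rot: [[0.021, 0.0, 1.0], [-1.0, 0.0, 0.021], [-0.0, -1.0, 0.0]]
wrist_force: [0.2, -0.3, 0.2]
gripper_width: 0.999
```

```bash
python3 - <<'E'
from h import *
np.set_printoptions(precision=4,suppress=True)
s=sense();print(s["time_s"],s["tcp_pos"],s["ee_rot"],s["joints"])
a,i=snap("wrist","w1.png"); print(ray(i,280,210)); np.save("w1.npy",i,allow_pickle=True)
E
```

```text
2.475 [ 0.4781 -0.117   0.3227] [[ 0.0212  0.0001  0.9998]
 [-0.9998  0.0002  0.0212]
 [-0.0002 -1.      0.0001]] [  5.1815   5.5143  -7.3256  -0.0104 -77.1511  86.0351]
(array([ 0.5434, -0.1156,  0.4857]), array([-0.227 ,  0.0042, -0.9741]))
```

View pics/w1.png

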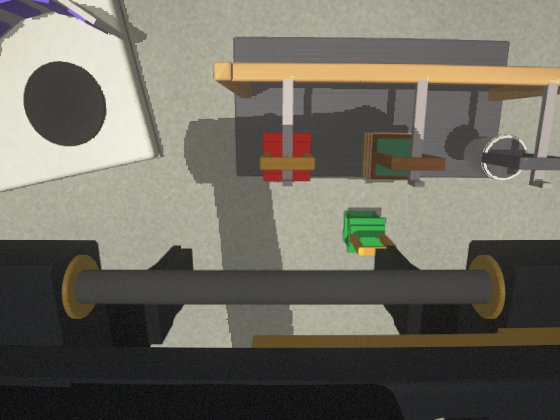

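The wrist view shows the brass crossbar centred at about (287,163) and spanning columns 260–315, with the hook arm through it at column 287. The rail is at rows 64–82.

```bash
python3 - <<'E'
from h import *
np.set_printoptions(precision=4,suppress=True)
i=np.load("w1.npy",allow_pickle=True).item()
a=cv2.imread("pics/w1.png");H,S,V=cv2.split(cv2.cvtColor(a,cv2.COLOR_BGR2HSV))
m=((H>12)&(H<28)&(S>120)&(V>70)).astype(np.uint8); k=np.zeros_like(m);k[150:178,250:325]=m[150:178,250:325]
ys,xs=np.nonzero(k); print(len(xs),xs.min(),xs.max(),ys.min(),ys.max(),xs.mean(),ys.mean())
for u,v in((xs.min(),ys.mean()),(xs.max()+1,ys.mean()),(287.5,ys.min()),(287.5,ys.max()+1)): print(onz(i,u,v,.196))
l=[ys[xs==c].mean() for c in (264,311)]; print("tilt",l)
print("arm near rail/tip",onz(i,287.5,82,.19),onz(i,287.5,180,.196))
print("rail ends",onz(i,216,72,.19),onz(i,556,76,.19))
print("green",onz(i,366,242,.104), "plate",onz(i,64,103.5,.036))
E
```

```text
760 260 314 153 169 286.9013157894737 162.42894736842106
[ 0.5145 -0.0976  0.196 ]
[ 0.5154 -0.1415  0.196 ]
[ 0.5224 -0.1194  0.196 ]
[ 0.5089 -0.1197  0.196 ]
tilt [np.float64(161.5), np.float64(162.0)]
arm near rail/tip [ 0.5765 -0.1182  0.19  ] [ 0.5008 -0.1199  0.196 ]
rail ends [ 0.5829 -0.0628  0.19  ] [ 0.5878 -0.3301  0.19  ]
green [ 0.4199 -0.2101  0.104 ] plate [0.5656 0.1505 0.036 ]
```

>>> jog_arm --series '[[[0.0033,0,0.037],[0,0,0],0.075],[[0,0.04,0],[0,0,0],0.075],[[0,0.04,0],[0,0,0],0.075],[[0,0.02,0],[0,0,0],0.075],[[0,0,0],[0,0,0],0.075],[[0,0,0],[0,0,0],0.075],[[0,0,0],[0,0,0],0.075]]'

```text
time_s: 3.4
tcp_pos: [0.5162, -0.1203, 0.224]
ee_rot: [[0.02, 0.003, 1.0], [-1.0, -0.0, 0.02], [0.0, -1.0, 0.003]]
wrist_force: [-0.3, 0.8, 1.2]
gripper_width: 0.865
```

```bash
python3 - <<'E'
from h import *
np.set_printoptions(precision=4,suppress=True)
s=sense();print(s["time_s"],s["tcp_pos"],s["wrist_force"])
a,i=snap("wrist","w2.png"); np.save("w2.npy",i,allow_pickle=True)
E
```

```text
3.4 [ 0.5162 -0.1203  0.224 ] [-0.3011  0.7534  1.2116]
```

View pics/w2.png

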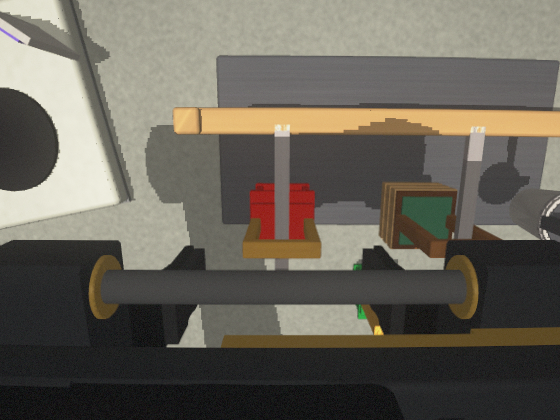

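The crossbar is at columns 243–320 and rows ~234–249, centred between the fingertips.

```bash
python3 - <<'E'
from h import *
np.set_printoptions(precision=4,suppress=True)
i=np.load("w2.npy",allow_pickle=True).item()
for p in((243.5,235),(319.5,235),(281.5,234),(281.5,249)): print(onz(i,*p,.196))
E
```

```text
[ 0.5224 -0.0981  0.196 ]
[ 0.5233 -0.1401  0.196 ]
[ 0.5234 -0.1191  0.196 ]
[ 0.5147 -0.1193  0.196 ]
```

>>> jog_arm --series '[[[0,0.03,0],[0,0,0],0.075],[[0,0.03,0],[0,0,0],0.075],[[0,0.01,0],[0,0,0],0.075],[[0,0,0],[0,0,0],0.075],[[0,0,0],[0,0,0],0.075]]'

```text
time_s: 4.08
tcp_pos: [0.5165, -0.1206, 0.154]
ee_rot: [[0.02, 0.003, 1.0], [-1.0, -0.0, 0.02], [0.0, -1.0, 0.003]]
wrist_force: [-0.2, 0.6, 0.2]
gripper_width: 0.86
```

>>> jog_arm --series '[[[-0.0012,0,0.001],[0,0,0],0.055],[[0,0,0],[0,0,0],0.042],[[0,0,0],[0,0,0],0.03],[[0,0,0],[0,0,0],0.03],[[0,0,0],[0,0,0],0.03],[[0,0,0],[0,0,0],0.03]]'

```text
time_s: 4.82
tcp_pos: [0.5164, -0.1194, 0.1526]
ee_rot: [[0.02, 0.0, 1.0], [-1.0, -0.0, 0.02], [0.0, -1.0, 0.0]]
wrist_force: [-0.2, 0.1, 0.5]
gripper_width: 0.502
```

Gripped, with the opening at 43.7 mm. Next I lift 26 mm and draw off along -x.

>>> jog_arm --series '[[[0,-0.008,0],[0,0,0],0.03],[[0,-0.009,0],[0,0,0],0.03],[[0,-0.009,0],[0,0,0],0.03],[[0,0,0],[0,0,0],0.03],[[0,0,0],[0,0,0],0.03]]'

```text
time_s: 5.45
tcp_pos: [0.5162, -0.1193, 0.1785]
ee_rot: [[0.019, -0.0, 1.0], [-1.0, 0.0, 0.019], [-0.0, -1.0, -0.0]]
wrist_force: [-0.2, 0.2, -0.8]
gripper_width: 0.503
```

>>> jog_arm --series '[[[0,0,-0.012],[0,0,0],0.03],[[0,0,-0.02],[0,0,0],0.03],[[0,0,-0.025],[0,0,0],0.03],[[0,0,-0.03],[0,0,0],0.03],[[0,0,-0.01],[0,0,0],0.03],[[0,0,0],[0,0,0],0.03],[[0,0,0],[0,0,0],0.03]]'

```text
time_s: 6.32
tcp_pos: [0.4204, -0.1212, 0.1787]
ee_rot: [[0.02, 0.001, 1.0], [-1.0, -0.0, 0.02], [0.0, -1.0, 0.001]]
wrist_force: [0.3, -0.3, -0.4]
gripper_width: 0.505
```

```bash
python3 - <<'E'
from h import *
np.set_printoptions(precision=4,suppress=True)
s=sense();print(s["time_s"],s["tcp_pos"],s["wrist_force"],s["gripper_width"])
a,i=snap("side","s2.png"); b,j=snap("wrist","w3.png");np.save("w3.npy",j,allow_pickle=True)
c=cv2.resize(a[180:360,200:350],(400,420),interpolation=3)
cv2.imwrite("pics/c2.png",np.hstack([c,cv2.resize(b,(400,420))])[:,:,::-1])
E
```

```text
6.325 [ 0.4204 -0.1212  0.1787] [ 0.334  -0.3251 -0.4077] 0.5046537172170091
```

View pics/c2.png

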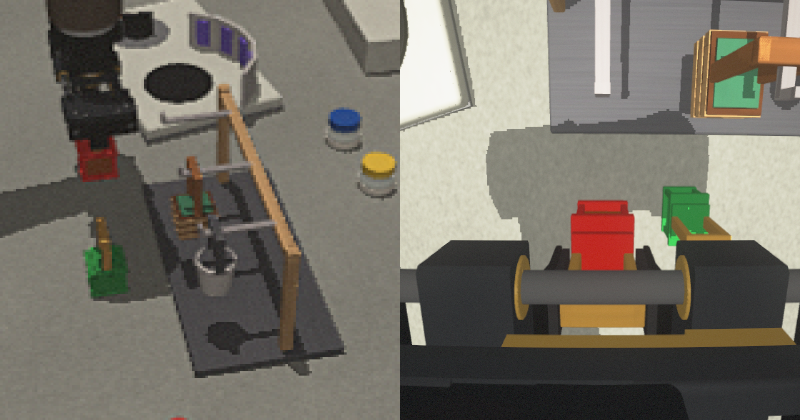

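Lantern is held upright and clear of the stand. Carrying it to the plate.

>>> jog_arm --series '[[[-0.025,0,0],[0,0,0],0.03],[[-0.04,0,0],[0,0,0],0.03],[[-0.04,0,0],[0,0,0],0.03],[[-0.04,0,0.01],[0,0,0],0.03],[[-0.035,0,0.03],[0,0,0],0.03],[[-0.035,0,0.04],[0,0,0],0.03],[[-0.035,0,0.04],[0,0,0],0.03],[[-0.019,0,0.03],[0,0,0],0.03],[[0,0,0],[0,0,0],0.03],[[0,0,0],[0,0,0],0.03]]'

```text
time_s: 7.68
tcp_pos: [0.5637, 0.1504, 0.1776]
ee_rot: [[0.019, -0.002, 1.0], [-1.0, -0.001, 0.019], [0.001, -1.0, -0.002]]
wrist_force: [0.4, -0.8, -0.4]
gripper_width: 0.503
```

>>> jog_arm --series '[[[0,0.025,0],[0,0,0],0.03],[[0,0.025,0],[0,0,0],0.03],[[0,0,0],[0,0,0],0.03],[[0,0,0],[0,0,0],0.03]]'

```text
time_s: 8.18
tcp_pos: [0.5646, 0.1505, 0.1299]
ee_rot: [[0.02, 0.002, 1.0], [-1.0, 0.0, 0.02], [-0.0, -1.0, 0.002]]
wrist_force: [-0.2, 0.2, -0.8]
gripper_width: 0.501
```

```bash
python3 - <<'E'
from h import *
np.set_printoptions(precision=4,suppress=True)
s=sense();print(s["time_s"],s["tcp_pos"],s["wrist_force"],s["gripper_width"])
a,i=snap("side","s3.png"); b,j=snap("wrist","w4.png");np.save("w4.npy",j,allow_pickle=True)
print("plate centre proj in wrist",proj(j,[.566,.1505,.036]),"side",proj(i,[.566,.1505,.036]))
c=cv2.resize(a[150:260,200:330],(380,322),interpolation=3)
c=np.vstack([c,np.zeros((98,380,3),np.uint8)])
cv2.imwrite("pics/c3.png",np.hstack([b[:,:420],c])[:,:,::-1])
E
```

```text
8.175 [0.5646 0.1505 0.1299] [-0.1801  0.1726 -0.8038] 0.5005151924570165
plate centre proj in wrist [283.7913 215.9142] side [267.1572 214.0307]
```

View pics/c3.png

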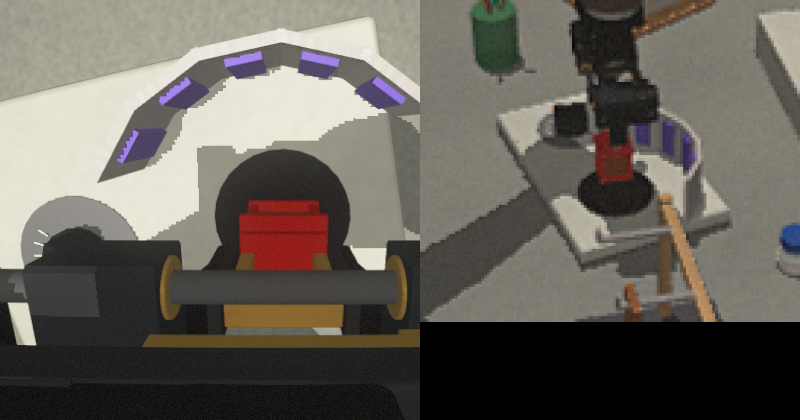

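The lantern hangs upright above the plate. In the wrist view the plate is centred at about column 283. Lowering now.

>>> jog_arm --series '[[[0,0.014,0],[0,0,0],0.03],[[0,0.011,0],[0,0,0],0.03],[[0,0.003,0],[0,0,0],0.03],[[0,0.001,0],[0,0,0],0.03],[[0,0,0],[0,0,0],0.03],[[0,0,0],[0,0,0],0.03]]'

```text
time_s: 9.02
tcp_pos: [0.5644, 0.1507, 0.0999]
ee_rot: [[0.02, 0.001, 1.0], [-1.0, 0.0, 0.02], [-0.0, -1.0, 0.001]]
wrist_force: [0.5, -0.7, -0.9]
gripper_width: 0.507
```

>>> jog_arm --series '[[[0,0.001,0],[0,0,0],0.03],[[0,0.001,0],[0,0,0],0.03],[[0,0,0],[0,0,0],0.03],[[0,0,0],[0,0,0],0.03]]'

```text
time_s: 9.52
tcp_pos: [0.5644, 0.1507, 0.0986]
ee_rot: [[0.02, 0.001, 1.0], [-1.0, 0.0, 0.02], [-0.0, -1.0, 0.001]]
wrist_force: [-2.3, -0.1, 5.3]
gripper_width: 0.501
```

Contact is showing (5 N up). Releasing gently, then going straight up.

>>> jog_arm --series '[[[0,0,0],[0,0,0],0.046],[[0,0,0],[0,0,0],0.05],[[0,0,0],[0,0,0],0.06],[[0,0,0],[0,0,0],0.07],[[0,0,0],[0,0,0],0.07],[[0,0,0],[0,0,0],0.07],[[0,0,0],[0,0,0],0.07]]'

```text
time_s: 10.4
tcp_pos: [0.5642, 0.1506, 0.0976]
ee_rot: [[0.019, 0.0, 1.0], [-1.0, 0.0, 0.019], [-0.0, -1.0, 0.0]]
wrist_force: [-0.3, 0.2, 0.2]
gripper_width: 0.803
```

>>> jog_arm --series '[[[0,-0.015,0],[0,0,0],0.07],[[0,-0.025,0],[0,0,0],0.07],[[0,-0.04,0],[0,0,0],0.07],[[0,-0.05,0],[0,0,0],0.07],[[0,-0.03,0],[0,0,0],0.07],[[-0.03,0,-0.02],[0,0,0],0.07],[[-0.05,0,-0.03],[0,0,0],0.07],[[-0.05,0,-0.03],[0,0,0],0.07],[[0,0,0],[0,0,0],0.07],[[0,0,0],[0,0,0],0.07]]'

```text
time_s: 11.65
tcp_pos: [0.4817, 0.2791, 0.2585]
ee_rot: [[0.02, 0.001, 1.0], [-1.0, 0.001, 0.02], [-0.001, -1.0, 0.001]]
wrist_force: [-0.1, 0.7, -0.1]
gripper_width: 0.808
```

```bash
python3 - <<'E'
from h import *
np.set_printoptions(precision=4,suppress=True)
s=sense();print(s["time_s"],s["tcp_pos"],s["ee_rot"],s["wrist_force"],s["gripper_width"])
b,j=snap("wrist","w5.png");np.save("w5.npy",j,allow_pickle=True)
E
```

```text
11.65 [0.4817 0.2791 0.2585] [[ 0.0203  0.001   0.9998]
 [-0.9998  0.0006  0.0203]
 [-0.0006 -1.      0.001 ]] [-0.088   0.729  -0.0717] 0.8075037950262671
```

View pics/w5.png

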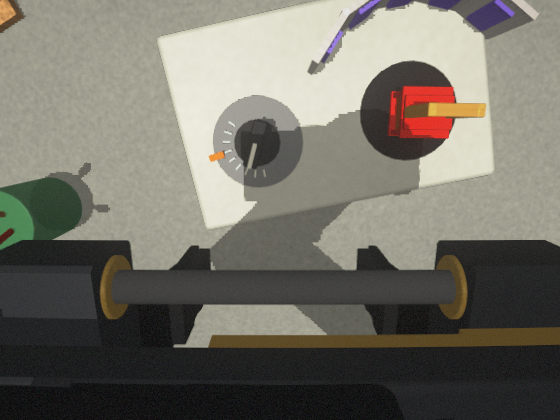

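The lantern stands upright on the plate. The knob is at about (257,142), its pointer line runs from (256,144) to (249,167), and the tab is at (217,157).

```bash
python3 - <<'E'
from h import *
np.set_printoptions(precision=4,suppress=True)
i=np.load("w5.npy",allow_pickle=True).item()
a=cv2.imread("pics/w5.png");H,S,V=cv2.split(cv2.cvtColor(a,cv2.COLOR_BGR2HSV))
# grey dial circle
m=((V>85)&(V<160)&(S<40)).astype(np.uint8);k=np.zeros_like(m);k[90:192,205:306]=m[90:192,205:306]
ys,xs=np.nonzero(k);print("dial bbox",xs.min(),xs.max(),ys.min(),ys.max())
t=np.zeros_like(m);t[148:166,205:228]=((H>5)&(H<20)&(S>150))[148:166,205:228]
y,x=np.nonzero(t);T=onz(i,x.mean(),y.mean(),.035);print("tab",x.mean(),y.mean(),T)
for p in((213,141),(302.5,141),(257.5,95.5),(257.5,187)):print(onz(i,*p,.031))
A=onz(i,256,144,.071);B=onz(i,249,167,.071);print(A,B,np.degrees(np.arctan2(*(B-A)[1::-1])))
C=np.array([.531,.306]);print("tab ang",np.degrees(np.arctan2(*(T[:2]-C)[::-1])))
c=a[85:200,195:315]; cv2.imwrite("pics/k5.png",cv2.resize(c,None,fx=5,fy=5,interpolation=3))
E
```

```text
dial bbox 214 305 95 191
tab 216.57954545454547 155.92045454545453 [0.5146 0.3507 0.035 ]
[0.5299 0.3549 0.031 ]
[0.5317 0.2599 0.031 ]
[0.577  0.3078 0.031 ]
[0.4814 0.3074 0.031 ]
[0.5296 0.3063 0.071 ] [0.5075 0.313  0.071 ] 163.0526326947538
tab ang 110.13699417298518
```

View pics/k5.png

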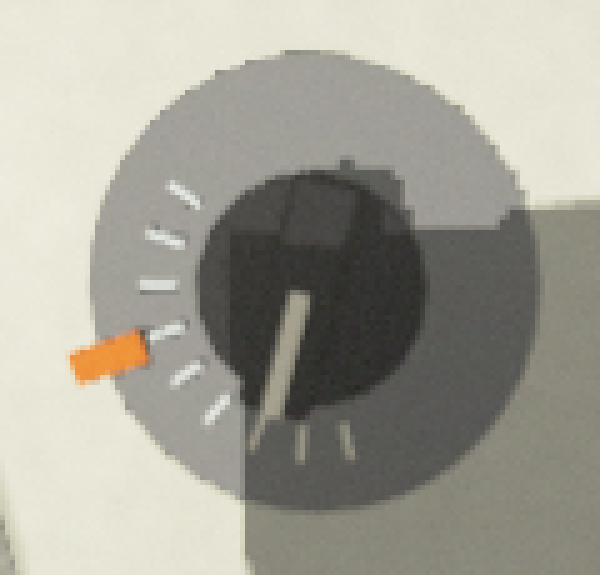

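Axis is about (.530,.307), pointer ≈164°, tab ≈109.5°, so the clockwise turn is about 54.5°. I move above the knob with the jaws square to the bar.

>>> jog_arm --series '[[[-0.0135,0,0.0245],[0,0,0],0.06],[[-0.0134,0,0.0244],[0,0,0],0.06],[[0,0.02,0],[0,8.6,0],0.06],[[0,0.03,0],[0,8.6,0],0.06],[[0,0.05,0],[0,0,0],0.06],[[0,0.04,0],[0,0,0],0.06],[[0,0.03,0],[0,0,0],0.06],[[0,0,0],[0,0,0],0.06],[[0,0,0],[0,0,0],0.06]]'

```text
time_s: 12.82
tcp_pos: [0.5315, 0.3068, 0.089]
ee_rot: [[-0.278, 0.002, 0.961], [-0.961, 0.001, -0.278], [-0.002, -1.0, 0.002]]
wrist_force: [-0.1, -0.3, 0.7]
gripper_width: 0.688
```

```bash
python3 - <<'E'
from h import *
np.set_printoptions(precision=4,suppress=True)
s=sense();print(s["time_s"],s["tcp_pos"],s["ee_rot"],s["wrist_force"],s["gripper_width"],s["joints"])
b,j=snap("wrist","w6.png");a,i=snap("side","s6.png")
np.save("w6.npy",j,allow_pickle=True)
c=cv2.resize(a[150:260,200:330],(380,322),interpolation=3)
c=np.vstack([c,np.zeros((98,380,3),np.uint8)])
cv2.imwrite("pics/c6.png",np.hstack([b[:,70:490],c])[:,:,::-1])
print(proj(j,[.53,.307,.071])-[70,0])
E
```

```text
12.825 [0.5315 0.3068 0.089 ] [[-0.2778  0.0022  0.9606]
 [-0.9606  0.0012 -0.2779]
 [-0.0018 -1.      0.0018]] [-0.1132 -0.2846  0.7258] 0.6884111516807908 [ 45.1095  27.7939 -11.1221   0.0512 -50.9478  28.7264]
[213.4904 255.1123]
```

View pics/c6.png

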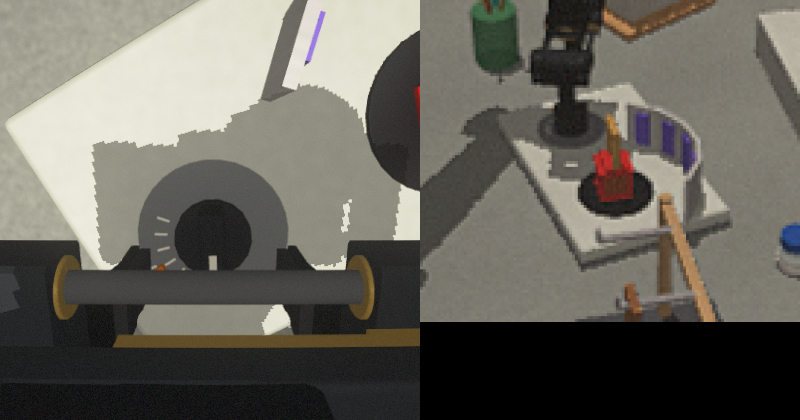

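The pointer stands vertical in the picture at column 213, square to the jaws and centred between the fingers. The lantern is upright on the plate. Descending with an eye on the force.

>>> jog_arm --series '[[[0,0.015,0],[0,0,0],0.06],[[0,0.012,0],[0,0,0],0.06],[[0,0.008,0],[0,0,0],0.06],[[0,0,0],[0,0,0],0.06],[[0,0,0],[0,0,0],0.06]]'

```text
time_s: 13.55
tcp_pos: [0.5302, 0.3071, 0.0527]
ee_rot: [[-0.277, 0.0, 0.961], [-0.961, 0.0, -0.277], [-0.0, -1.0, 0.0]]
wrist_force: [0.2, -0.2, 0.5]
gripper_width: 0.689
```

>>> jog_arm --series '[[[0,0,0],[0,0,0],0.04],[[0,0,0],[0,0,0],0.025],[[0,0,0],[0,0,0],0.015],[[0,0,0],[0,0,0],0.008],[[0,0,0],[0,0,0],0.008],[[0,0,0],[0,0,0],0.008],[[0,0,0],[0,0,0],0.008]]'

```text
time_s: 14.42
tcp_pos: [0.5303, 0.3075, 0.0526]
ee_rot: [[-0.277, 0.001, 0.961], [-0.961, 0.001, -0.277], [-0.001, -1.0, 0.001]]
wrist_force: [0.6, 3.7, -0.8]
gripper_width: 0.157
```

Gripped on the bar (13.7 mm). Turning it clockwise 54°.

>>> jog_arm --series '[[[0,0,0],[0,4,0],0.008],[[0,0,0],[0,7,0],0.008],[[0,0,0],[0,8,0],0.008],[[0,0,0],[0,8,0],0.008],[[0,0,0],[0,8,0],0.008],[[0,0,0],[0,8,0],0.008],[[0,0,0],[0,7,0],0.008],[[0,0,0],[0,4.5,0],0.008],[[0,0,0],[0,0,0],0.008],[[0,0,0],[0,0,0],0.008]]'

```text
time_s: 15.68
tcp_pos: [0.5302, 0.3074, 0.0526]
ee_rot: [[-0.943, 0.001, 0.334], [-0.334, 0.001, -0.943], [-0.001, -1.0, -0.001]]
wrist_force: [0.2, 3.7, -0.4]
gripper_width: 0.161
```

>>> jog_arm --series '[[[0,0,0],[0,0,0],0.02],[[0,0,0],[0,0,0],0.04],[[0,0,0],[0,0,0],0.06],[[0,0,0],[0,0,0],0.06],[[0,-0.03,0],[0,0,0],0.06],[[0,-0.05,0],[0,0,0],0.06],[[0,-0.05,0],[0,0,0],0.06],[[0,-0.05,-0.03],[0,0,0],0.06],[[0,0,0],[0,0,0],0.06],[[0,0,0],[0,0,0],0.06]]'

```text
time_s: 16.92
tcp_pos: [0.5194, 0.3349, 0.232]
ee_rot: [[-0.943, -0.001, 0.333], [-0.333, -0.0, -0.943], [0.001, -1.0, -0.0]]
wrist_force: [-0.1, 0.6, -0.4]
gripper_width: 0.69
```

```bash
python3 - <<'E'
from h import *
np.set_printoptions(precision=4,suppress=True)
s=sense();print(s["time_s"],s["tcp_pos"],s["ee_rot"],s["wrist_force"],s["gripper_width"])
b,j=snap("wrist","w7.png");np.save("w7.npy",j,allow_pickle=True)
p=proj(j,[.53,.307,.05]);t=proj(j,[.5146,.3507,.035]);print(p,t)
x0=int(min(max(p[0]-80,0),400));y0=int(min(max(p[1]-70,0),280))
print(x0,y0)
c=cv2.resize(b[y0:y0+140,x0:x0+160],None,fx=2.5,fy=3*2.5/3,interpolation=3)
c=np.vstack([c,np.zeros((70,400,3),np.uint8)])
cv2.imwrite("pics/c7.png",np.hstack([cv2.resize(b,(400,420)),c])[:,:,::-1])
E
```

```text
16.925 [0.5194 0.3349 0.232 ] [[-0.9431 -0.0012  0.3326]
 [-0.3326 -0.0004 -0.9431]
 [ 0.0013 -1.     -0.0001]] [-0.0616  0.5934 -0.366 ] 0.6902537246612952
[281.5276 164.2864] [281.6182 208.2839]
201 94
```

View pics/c7.png

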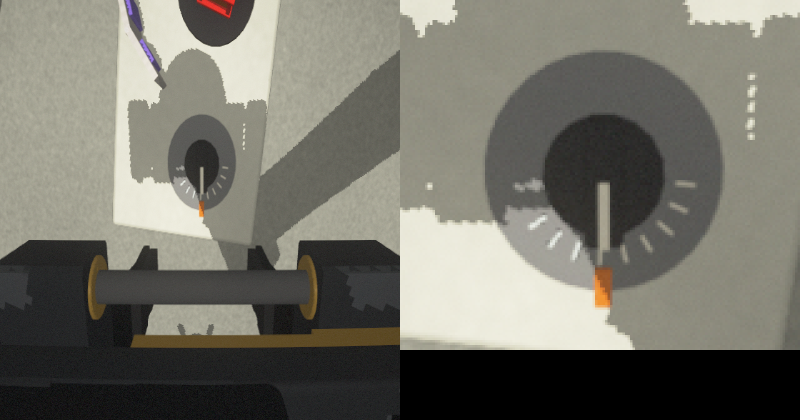

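The pointer (column 603) and the tab (column 603) line up within about 1°. One last look at the lantern before I hand in.

```bash
python3 - <<'E'
from h import *
np.set_printoptions(precision=4,suppress=True)
a,i=snap("side","s8.png");b,j=snap("top","t8.png")
H,S,V=cv2.split(cv2.cvtColor(b,cv2.COLOR_RGB2HSV))
m=np.zeros(H.shape,np.uint8);m[195:245,215:268]=((((H<8)|(H>172))&(S>150)&(V>70)))[195:245,215:268]
y,x=np.nonzero(m);print(len(x),onz(j,(x.min()+x.max())/2,(y.min()+y.max())/2,.088))
c=cv2.resize(a[150:350,200:350],(390,520),interpolation=3);d=cv2.resize(b[150:290,150:430],(400,200),interpolation=3)
d=np.vstack([d,np.zeros((320,400,3),np.uint8)])
cv2.imwrite("pics/c8.png",np.hstack([c,d])[:,:,::-1])
E
```

```text
199 [0.5629 0.1457 0.088 ]
```

View pics/c8.png

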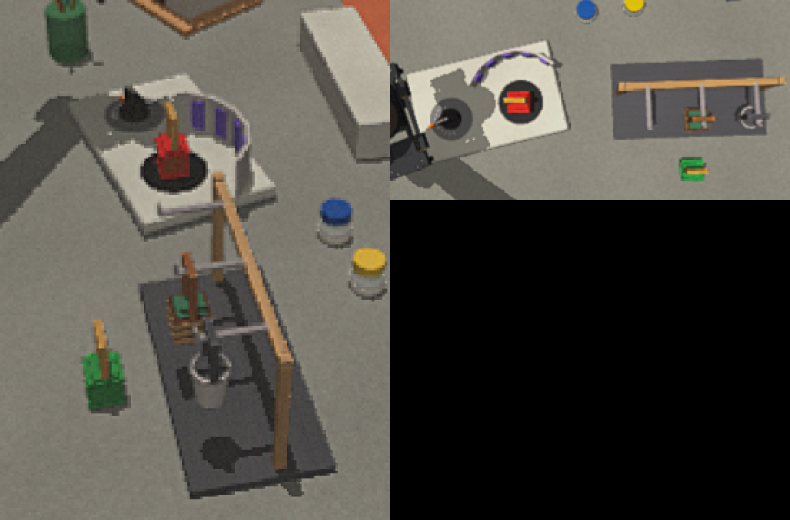

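The lantern stands upright in the middle of the plate, about 5 mm off by measurement. The stand, crate, pail and pots are in place.

```bash
python3 -c "
from station import *
print(finish_job())"
```

```text
the job is handed in; nothing more can be done
None
```

The lantern is standing on the curing lamp's plate, and the timer pointer is lined up with the orange tab. I handed the job in at about 17 s; no verdict is reported.

- **Lantern:** I lifted it about 26 mm off its hook, drew it clear along -x and lowered it onto the plate until the wrist read about 5 N. Then I released it and went straight up. In the last pictures it stands upright, about 3 mm in x and 5 mm in y from the plate's centre (limit 20 mm).
- **Timer knob:** I gripped the bar (opening 13.7 mm) and turned it clockwise 54.5°. In the close wrist view the pointer and the tab lie on the same line, within about 1° (limit 7°).
- **Everything else:** The last pictures show the stand, pail, crate, yellow and blue pots and brush jar where they were. The glue bottle was outside those crops, but the arm never went near it. The gripper was open and clear, about 16 cm above the knob.

One check disagreed early on. The foot's centre put the lantern about 18 mm off in x, because the foot is not centred under the rail. I used the position from the close wrist view instead, and the 43.7 mm grip opening fitted the 44 mm handle.

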